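# Wind the sprocket carriage to its stop and give it a blast of air

### The arm

A 6-joint arm with a two-finger parallel gripper is mounted at the origin on the work surface. World frame = base frame: x ahead of the robot, y to its left, z up, the work surface at z = 0. Lengths are in m, angles in rad, forces in N, time in s.
With the tool pointing down it reaches from about 0.35 to 0.975 m from the base axis. Payload 4.9 kg.
Tool frame: the origin (TCP) lies at the very end of the fingers, on their centre line; the grasp point (between the pads) lies 19 mm behind it; z points along the fingers, y is the line along which they close (so a half turn about z gives the same grasp; the last joint's range is limited). The gripper opens to 85 mm and grips with 20 to 120 N. Pads are 22 mm wide; open, the fingers measure 114 mm over their backs; the gripper's body (76 mm by 85 mm) begins 54 mm behind the grasp point. The pads swing forward as they close: fully open they stand 13 mm farther back than shut.
Start: joints at [1.079, 0.053, 1.613, -0, 1.476, -0.119], TCP at [0.228, 0.582, 0.231] pointing down, gripper open.
Joint ranges: [-3.01, 3.01], [-1.01, 2.22], [0.06, 2.58], [-1.02, 4.17], [0.09, 2.62], [-3.14, 3.14]. Speed limits (rad/s): [2.57, 2.57, 3.14, 3.14, 3.14, 3.14].

### API

Orientations are given as a rotation vector (axis times angle).
In Python, from station import get_obs, get_image, get_calibration, finish_job gives the robot as it stands.
- The arm moves only by the tool servo_tool, never from a script. Its argument "increments" is a list of rows, each a list of 5 numbers: the opening, from 0 (shut) to 1 (fully open), then the shift along the tool's x, y, z in mm, then the turn about the tool's z in degrees. In form: [[jaw, tx, ty, tz, spin], ...]. A call has 1 to 12 rows; each row shifts and turns the commanded pose from where the row before left it, along the tool's axes as they then stand; what a row does not reach is not made up. A row lasts 1/8 s, in which the tool goes at most 62.5 mm and 10.7 degrees, less where a joint would pass 70% of its speed; a pose out of reach is approached as far as the arm can. A call is refused whole if a number of a shift passes 62.5 or a number of a turn 10.7, either way. A call with a gripper value outside its range is refused whole. The fingers move at their own pace and stop on an object; "force" is the grip in N (left out, the last holds). Time passes only in rows, so rows that do not move let the fingers close. It gives the time, the measured TCP pose, the force, the opening and the grip force at its end, in the units of the state.
- get_obs(): the state, without advancing time (a new reading comes with each control period).
- get_image(name): name is "scene" or "top" or "wrist"; returns the picture (480x640x3 uint8, red, green, blue); there is no depth.
- get_calibration(name): a dict with "fx", "fy", "cx", "cy" (pixels), "R" (3x3) and "t" (3): a world point X has camera coordinates R X + t; the wrist camera has in their place "mount" (4x4, takes a point from camera to tool coordinates, whose origin is the TCP and whose axes are the flange's). Camera axes: x right, y down, z forward; pixel columns grow to the right and rows downward; lengths in m; the calibration is good to about 2 mm. A picture is of the moment at which its call begins: read the wrist's pose just before it. get_calibration takes no time and is no camera call.
- finish_job(): hands the job in; it is judged then, once.
The state is a dict: "t": time; "q": joint angles; "dq": joint speeds; "effort": joint torques, N m; "tool_pos": TCP position; "tool_rot": TCP orientation; "contact_force": force on the tool from outside, world axes, zero at the start; "wrist_torque": the same for the moment, N m; "opening": finger opening in m; "grip_force": force on a finger pad.
Only numpy, scipy, OpenCV 4.12 (cv2) and the standard library are available. Lean on these libraries where they do the work, as an engineer would, in place of code of your own. Each camera call takes 0.05 s, during which the arm holds its last target. There are 200 camera calls.

### The job

Wind the red-knobbed handwheel clockwise until the grey carriage carrying the sprockets just touches the yellow stop, without shoving the stop along its rod or pushing the carriage by hand. Then squeeze the orange trigger of the green blow gun fully, keep it squeezed for a second, and let it spring back. Leave the carriage against the stop and all the other things on the bench undisturbed.

Things in the scene. Friction and masses are not known exactly. Their poses are not given: they have to be found in the camera images.
- slide_base: Fixed aluminium base plate of the slide, 140 wide, 470 long, 15 mm thick; origin on the table under the slide's centre line. Its y axis runs along the slide from the handwheel to the stop, z up. The plate spans y -335 to +135 mm. A blue gearbox (110 x 110 mm, 85 high) under the wheel at y = -250 mm, two rods 45 mm above the table.
- wheel_center (a point): Point on the handwheel's vertical axis, 115 mm above the table, level with the middle of its rim. The wheel lies flat, black, 134 mm across; rim top 123 mm above the table.
- knob_grip (a point): Point on the axis of the upright red crank knob, 30 mm above its foot and 153 mm above the table. The knob is 18 to 22 mm thick and 52 mm tall (top 175 mm above the table), stands on the rim 55 mm from the wheel's axis, and spins freely on its own pin, so it can be held while the wheel is wound.
- handwheel (a joint): Angle of the handwheel in rad; grows as it is wound clockwise seen from above. One turn (6.28 rad) moves the carriage 60 mm towards the stop; it stays where it is left. When the carriage meets the stop the wheel goes hard (turning harder than about 20 N at the knob makes the stop slip).
- carriage: Grey carriage 120 wide x 80 long x 35 mm high on the two rods, carrying an upright cluster of steel sprockets 104 mm across (its top 167 mm above the table). Origin on the slide's centre line at table height, in the middle of its length; same axes as slide_base. Moved only through the handwheel.
- bumper (a point): Point on the carriage's front (+y of slide_base) face, 50 mm above the table, that meets the stop. Axes as slide_base.
- stop_face (a point): Point on the face of the yellow stop block (34 x 30 x 55 mm, black clamp knob on top to 97 mm above the table) that the carriage meets, in line with point bumper; axes as slide_base, so the gap still open is minus the y of bumper in this frame (0 = touching). The stop is clamped on the rod nearest the robot, at a different place each time.
- gun_stand: Fixed stand with a green air blow gun lying on its side; origin on the table under the gun. The nozzle points to -y (at the sprockets), the grip runs to -x. All parts of the gun are centred 115 mm above the table. The grip is 26 x 26 mm, from x = -15 to -125 mm, y = 0 to 26 mm. The orange trigger lies along the grip's -y side. A copper pipe goes down to the table at y = 75 mm.
- squeeze_point (a point): Middle of grip and squeezed trigger, 115 mm above the table, where the two are squeezed together with fingers closing along this point's y axis (axes as gun_stand). At this x the grip's back is at y = +17.5 mm and the trigger's front at -29 mm released, -17.5 mm fully squeezed. Free space above and below.
- trigger (a joint): Angle of the sprung orange trigger (88 mm long, 18 mm high, 8 mm thick, vertical hinge at the gun's end): 0 released, 0.20 rad fully squeezed (about 8 N at the squeeze point); springs back by itself.
- spanner: Loose steel spanner, 170 mm, lying by the slide; origin under its middle; a bystander.
- screwdriver: Loose screwdriver with yellow handle, 190 mm, lying beyond the slide; a bystander.
- brush: Loose brush, 160 mm, lying between the slide and the robot; a bystander.
- oil_bottle: Black oil bottle with red cap, 56 mm across, 150 mm tall, standing beyond the slide; origin under its centre; a bystander.
- tin: Steel tin, 80 mm across, 55 mm tall, beyond the gun; a bystander.
- chainring: Dark steel ring, 130 mm across, 8 mm thick, lying flat near the handwheel on the robot's side; a bystander.
- pedal: Bicycle pedal, about 124 x 88 x 26 mm, black with orange corners, lying beyond the slide; a bystander.

How it is judged:
By the outcome, as a careful person would: the job done as asked, in the order asked, and still so for the second after the job is handed in, with the robot touching nothing.
It also fails if it takes over 64 s, if anything falls off the work surface, if the arm or the gripper's body presses on something with over 40 N, if the wrist force passes 120 N, or if a joint passes its speed limit or range.

## Working session

There is one attempt and no reset: what is moved stays moved. The work goes in short steps, Python scripts to look and compute and a tool call to move; the robot and the scene stay as the last step left them, time stands still between calls to the robot, and variables do not carry over. Pictures are saved under pics/ and viewed, at most 10 in all, crops included, and the job is handed in when it is done.

Besides the shell and the picture viewer there is one more tool, called after "Emit:" by a JSON object that holds its "fn" and its "kwargs", one argument or row to a line. servo_tool: Moves the arm, as the interface text tells. Its arguments: {"type":"object","properties":{"increments":{"type":"array"},"force":{"type":"number"}},"required":["increments"]}

```bash
mkdir -p pics; python3 - <<'E'
from station import *
import cv2,json
o=get_obs();print({k:o[k] for k in('t','tool_pos','tool_rot','opening')})
for n in('scene','top'):
    im=get_image(n);cv2.imwrite(f'pics/{n}0.png',im[:,:,::-1]);c=get_calibration(n);print(n,c)
print(get_calibration('wrist'))
E
```

```text
{'t': 0.0, 'tool_pos': array([0.22733286, 0.58152776, 0.23005929]), 'tool_rot': array([-5.82111043e-01, -3.08650880e+00,  3.04662265e-03]), 'opening': 0.08542374450541854}
scene {'fx': 544.957149739215, 'fy': 544.957149739215, 'cx': 323.3263052880676, 'cy': 245.42760713835509, 'R': array([[ 0.83073679,  0.55644708, -0.01558964],
       [ 0.4128515 , -0.63466079, -0.65326819],
       [-0.37340331,  0.53625771, -0.75696607]]), 't': array([-0.45927609, -0.14487168,  1.50928412])}
top {'fx': 590.3915579670481, 'fy': 590.3915579670481, 'cx': 308.1093099905709, 'cy': 232.63674721725303, 'R': array([[-0.00669735, -0.99997032, -0.00380848],
       [-0.99591151,  0.00701318, -0.09006148],
       [ 0.09008552,  0.00318974, -0.99592893]]), 't': array([0.01794025, 0.5467216 , 1.30956636])}
{'fx': 373.1177076855992, 'fy': 373.1177076855992, 'cx': 315.38775321500407, 'cy': 243.55184056919444, 'mount': array([[ 4.16887731e-04, -9.44992755e-01, -3.27090996e-01,
         8.58823026e-02],
       [ 9.99999752e-01,  2.08534343e-04,  6.72058195e-04,
        -4.02598285e-04],
       [-5.66880419e-04, -3.27091195e-01,  9.44992608e-01,
        -1.41959756e-01],
       [ 0.00000000e+00,  0.00000000e+00,  0.00000000e+00,
         1.00000000e+00]])}
```

View pics/scene0.png

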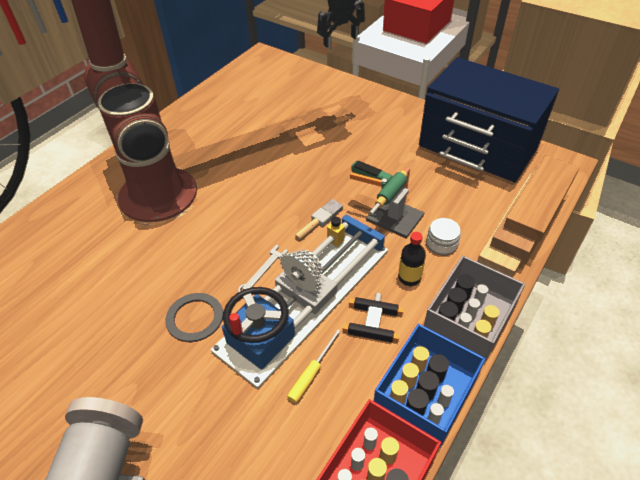

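View pics/top0.png

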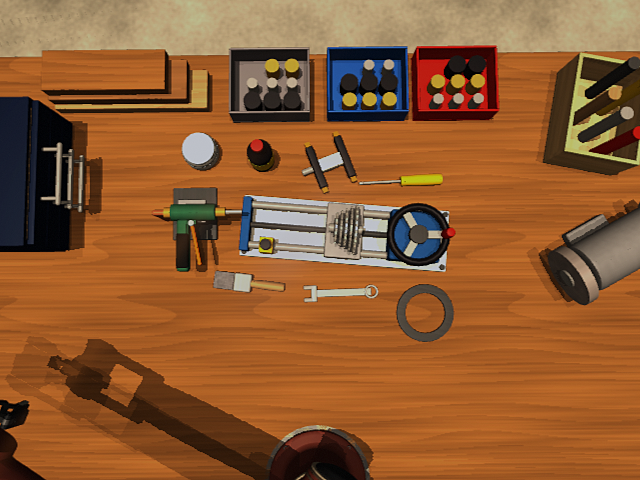

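The pictures show the slide lying along world y: wheel at top px (418,233), red knob (450,233), stop (265,243), carriage (345,230). The gun grip is at (182,250) and the trigger at (197,250). Now a crop of each.

```bash
cat > h.py <<'E'
import numpy as np,cv2
from station import *
def ray(n,uv):
    c=get_calibration(n);d=np.array([(uv[0]-c['cx'])/c['fx'],(uv[1]-c['cy'])/c['fy'],1.])
    R=c['R'];return -R.T@c['t'],R.T@d
def onz(n,uv,z):
    o,d=ray(n,uv);return o+d*(z-o[2])/d[2]
def tri(a,b):
    (o1,d1),(o2,d2)=ray('top',a),ray('scene',b)
    s=np.linalg.lstsq(np.c_[d1,-d2],o2-o1,rcond=None)[0]
    p,q=o1+d1*s[0],o2+d2*s[1];return (p+q)/2,np.linalg.norm(p-q)
E
python3 - <<'E'
from h import *
a=cv2.imread('pics/top0.png');b=cv2.imread('pics/scene0.png')
cv2.imwrite('pics/c1.png',cv2.resize(a[180:300,160:460],(800,320),interpolation=cv2.INTER_CUBIC))
cv2.imwrite('pics/c2.png',cv2.resize(b[150:390,200:440],(600,600),interpolation=cv2.INTER_CUBIC))
def blobs(im,lo,hi,roi,n):
    h=cv2.cvtColor(im,cv2.COLOR_BGR2HSV);m=cv2.inRange(h,lo,hi);k=np.zeros_like(m);x0,y0,x1,y1=roi;k[y0:y1,x0:x1]=m[y0:y1,x0:x1]
    r=cv2.connectedComponentsWithStats(k);
    for i in range(1,r[0]):
        if r[2][i][4]>8: print(n,r[2][i],r[3][i].round(1))
for n,im,roi,rk in(('top',a,(160,180,460,300),(435,215,465,255)),('scene',b,(200,150,440,390),(222,305,250,345))):
    blobs(im,(0,170,90),(4,255,255),rk,n+' red');blobs(im,(174,170,90),(180,255,255),rk,n+' red2')
    blobs(im,(22,150,90),(34,255,255),roi,n+' yel');blobs(im,(45,90,30),(85,255,255),roi,n+' green')
    blobs(im,(100,120,40),(125,255,255),roi,n+' blue')
E
```

```text
top red [446 228   9   8  60] [450.2 231.6]
top yel [401 180  42   4 148] [419.7 181.3]
top yel [163 211   7   3  19] [166.3 212. ]
top yel [215 210  10   3  26] [220.  211.2]
top yel [260 237  13   5  34] [265.6 238.4]
top yel [258 247  14   6  46] [264.8 249.8]
top green [170 204  45  30 813] [190.  214.3]
top green [193 220   3   4   9] [194.3 221.3]
top green [177 267  11   4  32] [182.5 268.9]
top blue [239 197  13  53 447] [245.3 223.3]
top blue [391 210   7   6  22] [393.6 212. ]
top blue [411 212  30  18 318] [425.9 220.5]
top blue [394 218  16  34 387] [401.5 234.2]
top blue [411 239  29  20 371] [425.9 248.4]
top blue [389 249   9  11  51] [391.7 254.8]
scene red [229 313  12  22 180] [234.8 323.4]
scene yel [327 223   5   5  14] [329.2 225.4]
scene yel [333 224  11   9  32] [338.8 228.2]
scene yel [291 360  24  30  86] [302.6 374.2]
scene yel [301 363  19  27  87] [310.3 376.7]
scene green [353 165   6   7  12] [354.6 168.9]
scene green [377 172  29  29 414] [391.2 183.9]
scene blue [343 215  41  35 484] [363.3 231.2]
scene blue [254 294  24  16 138] [264.  302.9]
scene blue [237 305  10  16  83] [242.2 312.8]
scene blue [ 223  317   71   51 1222] [262.3 345. ]
scene blue [246 319  33  16 222] [262.6 327.6]
scene blue [ 376  324   64   66 1278] [410.9 353.7]
scene blue [409 372  13  18  37] [416.2 382. ]
scene blue [436 383   4   7  16] [438.1 386.9]
```

View pics/c1.png

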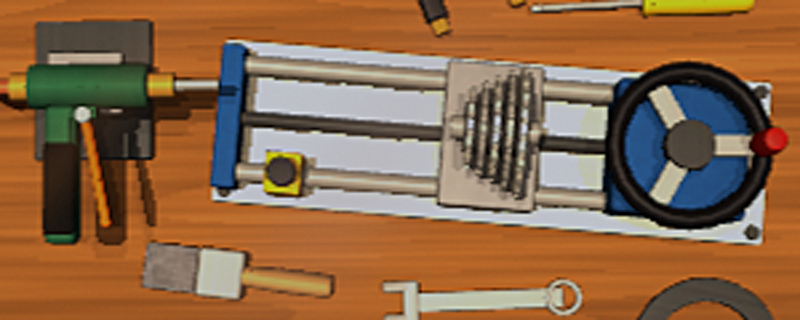

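View pics/c2.png

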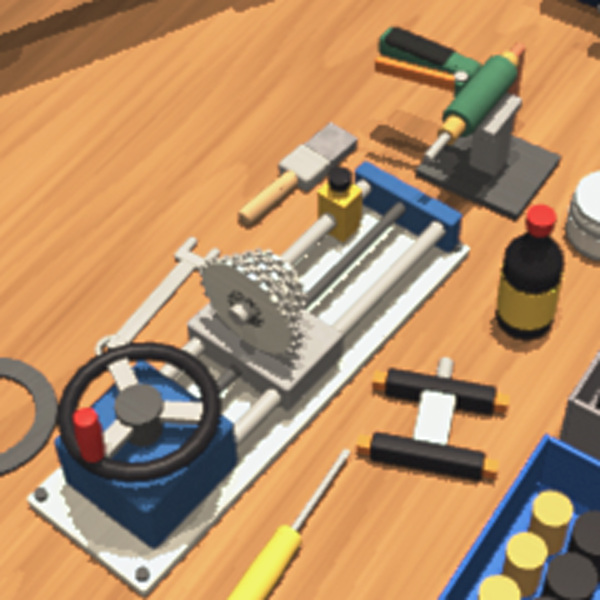

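Crops: wheel rim in c1 spans about x 607-777, y 62-228. The carriage front edge runs (447,58)-(438,205), the stop face is at about x=303, the grip spans x 43-78 and the trigger hinge is at (83,113).

```bash
python3 - <<'E'
from h import *
np.set_printoptions(precision=4,suppress=True)
T=lambda x,y:(160+(x+.5)/2.6667-.5,180+(y+.5)/2.6667-.5)
S=lambda x,y:(200+(x+.5)/2.5-.5,150+(y+.5)/2.5-.5)
P=lambda n,v:print(n,*v if isinstance(v,tuple) else (v,))
P('knob tri',tri((450.2,231.6),(234.8,320)))
P('knob top@.17',onz('top',(450.2,231.6),.17))
P('knob scene top',onz('scene',S(88,415),.173))
# rim ellipse
a=cv2.imread('pics/top0.png');g=a[:,:,:].max(2);m=(g<60).astype(np.uint8);m[:,:380]=0;m[:195]=0;m[275:]=0;m[:,455:]=0
r=cv2.connectedComponentsWithStats(m);i=1+r[2][1:,4].argmax();print(r[2][i])
c=max(cv2.findContours((r[1]==i).astype(np.uint8),0,1)[0],key=len);e=cv2.fitEllipse(cv2.convexHull(c));print(e)
W=onz('top',e[0],.115);P('wheel rim',W)
P('wheel hub scene@.12',onz('scene',S(139,404),.125)); P('rim scene',onz('scene',S(139,411),.115))
# base corners z=.015
C=[onz('top',T(*p),.015) for p in((228,41),(768,82),(213,198),(762,243))]
for p in C:P('corner',p)
for i,j in((0,1),(2,3)):
  d=C[i]-C[j];P('yaw deg, len',np.array([np.degrees(np.arctan2(-d[0],d[1])),np.linalg.norm(d)]))
m=(C[0]+C[2])/2-(C[1]+C[3])/2; print('mid-yaw',np.degrees(np.arctan2(-m[0],m[1])))
P('hinge',tri(T(83,113),S(461,76)));P('hinge@.12',onz('top',T(83,113),.125))
for p in((43,240),(78,240),(43,150),(78,150)):P('grip@.128',onz('top',T(*p),.128))
for p in((105,227),(10,88),(170,83)):P('trig tip/gun ax',onz('top',T(*p),.122))
P('stop face near',onz('top',T(303,172),.07));P('stop left',onz('top',T(263,172),.07))
P('carr front',onz('top',T(440,172),.065));P('carr rear',onz('top',T(538,172),.065))
P('carr front@.07',onz('top',T(440,172),.075))
E
```

```text
knob tri [ 0.5348 -0.2731  0.1638] 0.0013558428534471958
knob top@.17 [ 0.5338 -0.2721  0.17  ]
knob scene top [ 0.5342 -0.269   0.173 ]
[ 380  203   71   63 1387]
((414.5400390625, 234.9934844970703), (63.239402770996094, 72.18050384521484), 78.80059051513672)
wheel rim [ 0.5321 -0.21    0.115 ]
wheel hub scene@.12 [ 0.5359 -0.2175  0.125 ]
rim scene [ 0.535  -0.2181  0.115 ]
corner [0.6351 0.1578 0.015 ]
corner [ 0.5963 -0.3047  0.015 ]
corner [0.5003 0.1701 0.015 ]
corner [ 0.4589 -0.2957  0.015 ]
yaw deg, len [-4.797  0.464]
yaw deg, len [-5.0791  0.4677]
mid-yaw -4.9386001678757
hinge [0.5616 0.259  0.1277] 0.0004790310430793227
hinge@.12 [0.5617 0.2594 0.125 ]
grip@.128 [0.4623 0.2888 0.128 ]
grip@.128 [0.4621 0.2615 0.128 ]
grip@.128 [0.5325 0.2897 0.128 ]
grip@.128 [0.5323 0.2624 0.128 ]
trig tip/gun ax [0.4723 0.2418 0.122 ]
trig tip/gun ax [0.5823 0.3178 0.122 ]
trig tip/gun ax [0.5854 0.1916 0.122 ]
stop face near [0.518  0.0901 0.07  ]
stop left [0.5182 0.1228 0.07  ]
carr front [ 0.5176 -0.022   0.065 ]
carr rear [ 0.517  -0.1024  0.065 ]
carr front@.07 [ 0.5169 -0.0218  0.075 ]
```

Cross-checks agree: the knob is 54.5 mm from the wheel centre, the corners place the wheel within 3 mm of the scene view, and the plate length is 466 mm. The gap is about 112 mm, or roughly 1.87 turns. I'll align the tool with the world axes and move over the knob.

Emit:
{"fn": "servo_tool", "kwargs": {
  "increments": [
    [1,0,0,0,-10.7],
    [1,0,0,0,-10.7],
    [1,-17,-47.5,0,0],
    [1,-17,-47.5,0,0],
    [1,-17,-47.5,0,0],
    [1,-17,-47.5,0,0],
    [1,-17,-47.5,0,0],
    [1,-17,-47.5,0,0],
    [1,-17,-47.5,0,0],
    [1,-17,-47.5,0,0],
    [1,-17,-47.5,0,0],
    [1,-17,-47.5,0,0]
  ]
}}

```text
t: 1.6
tool_pos: [0.398, 0.1056, 0.231]
tool_rot: [-0.001, 3.142, 0.0]
contact_force: [0.2, 0.3, -0.6]
opening: 0.0847
grip_force: 0.0
```

Emit:
{"fn": "servo_tool", "kwargs": {
  "increments": [
    [1,-17,-47.5,0,0],
    [1,-17,-47.5,0,0],
    [1,-17,-47.5,0,0],
    [1,-17,-47.5,0,0],
    [1,-17,-47.5,0,0],
    [1,-17,-47.5,0,0],
    [1,0,0,0,0],
    [1,0,0,0,0]
  ]
}}

```text
t: 2.6
tool_pos: [0.4997, -0.1774, 0.2306]
tool_rot: [0.001, -3.14, -0.002]
contact_force: [0.8, 0.4, -0.0]
opening: 0.0855
grip_force: 0.0
```

Emit:
{"fn": "servo_tool", "kwargs": {
  "increments": [
    [1,-17,-47,0,0],
    [1,-17,-47,0,0],
    [1,0,0,0,0],
    [1,0,0,0,0]
  ]
}}

```text
t: 3.1
tool_pos: [0.534, -0.2703, 0.2311]
tool_rot: [0.003, -3.141, -0.001]
contact_force: [-0.8, 0.8, -0.1]
opening: 0.085
grip_force: 0.0
```

```bash
cat >> h.py <<'E'
from scipy.spatial.transform import Rotation as Ro
def wray(uv,o):
    c=get_calibration('wrist');M=c['mount'];R=Ro.from_rotvec(o['tool_rot']).as_matrix()
    d=np.array([(uv[0]-c['cx'])/c['fx'],(uv[1]-c['cy'])/c['fy'],1.])
    return o['tool_pos']+R@M[:3,3],R@M[:3,:3]@d
def wz(uv,o,z):
    p,d=wray(uv,o);return p+d*(z-p[2])/d[2]
E
python3 - <<'E'
from h import *
o=get_obs();im=get_image('wrist')[:,:,::-1].copy();cv2.imwrite('pics/w1.png',im);print(o['tool_pos'])
h=cv2.cvtColor(im,cv2.COLOR_BGR2HSV);m=cv2.inRange(h,(0,170,80),(5,255,255))|cv2.inRange(h,(174,170,80),(180,255,255))
r=cv2.connectedComponentsWithStats(m)
for i in range(1,r[0]):
    if r[2][i][4]>100: print(r[2][i],r[3][i]); x,y,w,hh,_=r[2][i]; print([wz((x+w/2,v),o,z).round(4) for v,z in((y,.175),(y+hh,.123),(y+hh/2,.153))])
E
```

```text
[ 0.53398568 -0.27026233  0.23112102]
[299 244  29  35 686] [312.97667638 262.81341108]
[array([ 0.5169, -0.271 ,  0.175 ]), array([ 0.5621, -0.2712,  0.123 ]), array([ 0.5363, -0.2711,  0.153 ])]
[ 204  418  144   27 2511] [284.81282358 428.0175229 ]
[array([ 0.6404, -0.2961,  0.175 ]), array([ 0.7205, -0.3038,  0.123 ]), array([ 0.6746, -0.2994,  0.153 ])]
```

View pics/w1.png

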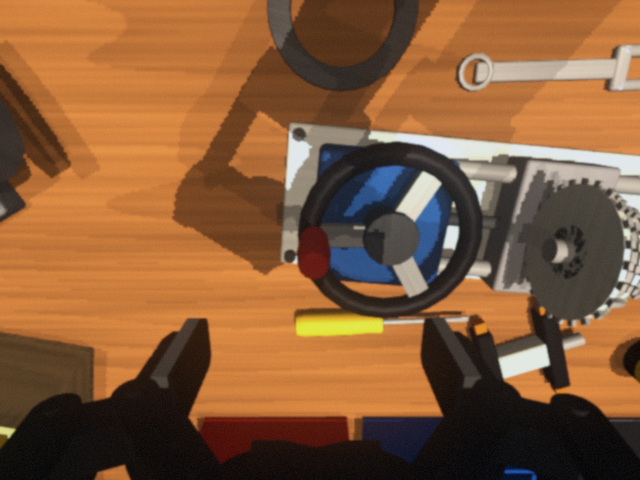

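The wrist view shows the knob at px (313,263) and agrees on y=-0.271. The wheel centre is near px (391,229). Nothing stands between the fingers but the knob, so I'll descend and grip.

Emit:
{"fn": "servo_tool", "kwargs": {
  "increments": [
    [0.6,-1,-1,25,0],
    [0.6,0,0,25,0],
    [0.6,0,0,25,0],
    [0.6,0,0,22,0],
    [0.6,0,0,0,0],
    [0,0,0,0,0],
    [0,0,0,0,0],
    [0,0,0,0,0],
    [0,0,0,0,0],
    [0,0,0,0,0]
  ],
  "force": 30
}}

```text
t: 4.4
tool_pos: [0.5361, -0.2717, 0.1364]
tool_rot: [-0.002, 3.14, 0.003]
contact_force: [0.3, 5.5, 2.7]
opening: 0.0201
grip_force: 29.6
```

```bash
python3 - <<'E'
from h import *
o=dict(tool_pos=np.array([.53398,-.27026,.2311]),tool_rot=np.array([.003,-3.141,-.001]))
print(wz((391,229),o,.115))
o=get_obs();print(o['tool_pos'],o['contact_force'])
c=np.array([.535,-.2168]);R=.055;p0=np.degrees(np.arctan2(-.0545,-.001))
ph=np.radians(p0-15*np.arange(25));P=np.c_[R*np.cos(ph),R*np.sin(ph)]*1000
d=np.diff(P,axis=0);print([[0,round(-a,1),round(b,1),0,0] for a,b in d])
E
```

```text
[ 0.5261427  -0.21525419  0.115     ]
[ 0.5360671  -0.27166665  0.13636144] [0.34472695 5.53963782 2.74394706]
[[0, np.float64(14.2), np.float64(2.1), 0, 0], [0, np.float64(13.2), np.float64(5.7), 0, 0], [0, np.float64(11.2), np.float64(8.9), 0, 0], [0, np.float64(8.5), np.float64(11.5), 0, 0], [0, np.float64(5.3), np.float64(13.4), 0, 0], [0, np.float64(1.6), np.float64(14.3), 0, 0], [0, np.float64(-2.1), np.float64(14.2), 0, 0], [0, np.float64(-5.7), np.float64(13.2), 0, 0], [0, np.float64(-8.9), np.float64(11.2), 0, 0], [0, np.float64(-11.5), np.float64(8.5), 0, 0], [0, np.float64(-13.4), np.float64(5.3), 0, 0], [0, np.float64(-14.3), np.float64(1.6), 0, 0], [0, np.float64(-14.2), np.float64(-2.1), 0, 0], [0, np.float64(-13.2), np.float64(-5.7), 0, 0], [0, np.float64(-11.2), np.float64(-8.9), 0, 0], [0, np.float64(-8.5), np.float64(-11.5), 0, 0], [0, np.float64(-5.3), np.float64(-13.4), 0, 0], [0, np.float64(-1.6), np.float64(-14.3), 0, 0], [0, np.float64(2.1), np.float64(-14.2), 0, 0], [0, np.float64(5.7), np.float64(-13.2), 0, 0], [0, np.float64(8.9), np.float64(-11.2), 0, 0], [0, np.float64(11.5), np.float64(-8.5), 0, 0], [0, np.float64(13.4), np.float64(-5.3), 0, 0], [0, np.float64(14.3), np.float64(-1.6), 0, 0]]
```

Emit:
{"fn": "servo_tool", "kwargs": {
  "increments": [
    [0,14.2,2.1,0,0],
    [0,13.2,5.7,0,0],
    [0,11.2,8.9,0,0]
  ]
}}

```text
t: 4.78
tool_pos: [0.4981, -0.2559, 0.1364]
tool_rot: [-0.001, 3.135, -0.001]
contact_force: [7.4, 3.4, 1.4]
opening: 0.0208
grip_force: 30.2
```

```bash
python3 - <<'E'
from h import *
o=dict(tool_pos=np.array([.53398,-.27026,.2311]),tool_rot=np.array([.003,-3.141,-.001]))
a,b,c,d=[wz(p,o,.115) for p in((391,143),(391,315),(300,233),(482,233))];print(a,b,(a+b)/2,(c+d)/2)
E
```

```text
[ 0.46601204 -0.21937545  0.115     ] [ 0.59653972 -0.21042447  0.115     ] [ 0.53127588 -0.21489996  0.115     ] [ 0.52916966 -0.21501809  0.115     ]
```

Emit:
{"fn": "servo_tool", "kwargs": {
  "increments": [
    [0,8.5,11.5,0,0],
    [0,5.3,13.4,0,0],
    [0,1.6,14.3,0,0]
  ]
}}

```text
t: 5.15
tool_pos: [0.4817, -0.2176, 0.1363]
tool_rot: [-0.001, 3.139, -0.006]
contact_force: [4.3, -3.4, 5.3]
opening: 0.0204
grip_force: 30.5
```

Emit:
{"fn": "servo_tool", "kwargs": {
  "increments": [
    [0,-2.1,14.2,0,0],
    [0,-5.7,13.2,0,0],
    [0,-8.9,11.2,0,0]
  ]
}}

```text
t: 5.52
tool_pos: [0.4973, -0.1783, 0.1363]
tool_rot: [0.001, -3.14, 0.003]
contact_force: [-2.3, -1.5, 8.6]
opening: 0.0204
grip_force: 30.8
```

Emit:
{"fn": "servo_tool", "kwargs": {
  "increments": [
    [0,-11.5,8.5,0,0],
    [0,-13.4,5.3,0,0],
    [0,-14.3,1.6,0,0]
  ]
}}

```text
t: 5.9
tool_pos: [0.537, -0.1616, 0.1363]
tool_rot: [0.002, -3.14, -0.002]
contact_force: [-3.3, 1.5, 10.3]
opening: 0.0201
grip_force: 30.9
```

Emit:
{"fn": "servo_tool", "kwargs": {
  "increments": [
    [0,-14.2,-2.1,-1,0],
    [0,-13.2,-5.7,0,0],
    [0,-11.2,-8.9,0,0],
    [0,-8.5,-11.5,0,0],
    [0,-5.3,-13.4,0,0],
    [0,-1.6,-14.3,0,0]
  ]
}}

```text
t: 6.65
tool_pos: [0.5918, -0.2184, 0.1363]
tool_rot: [-0.002, 3.141, 0.0]
contact_force: [0.9, 2.0, 6.7]
opening: 0.0203
grip_force: 30.6
```

Emit:
{"fn": "servo_tool", "kwargs": {
  "increments": [
    [0,2.1,-14.2,0,0],
    [0,5.7,-13.2,0,0],
    [0,8.9,-11.2,0,0],
    [0,11.5,-8.5,0,0],
    [0,13.4,-5.3,0,0],
    [0,14.3,-1.6,0,0]
  ]
}}

```text
t: 7.4
tool_pos: [0.5351, -0.2718, 0.1363]
tool_rot: [-0.001, 3.141, 0.005]
contact_force: [2.5, 8.6, 8.2]
opening: 0.0199
grip_force: 30.9
```

```bash
python3 - <<'E'
from h import *
a=get_image('top')[:,:,::-1].copy();cv2.imwrite('pics/top1.png',a)
cv2.imwrite('pics/c3.png',cv2.resize(a[180:300,160:460],(800,320),interpolation=cv2.INTER_CUBIC))
E
```

```text
(no output)
```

View pics/c3.png

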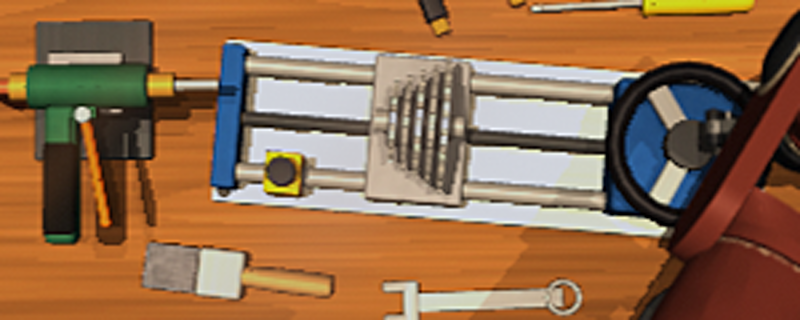

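The carriage front has moved from c1 x≈440 to x≈367, the expected 60 mm, leaving about 52 mm (roughly 310°). I'll go on with 240°, then slow down.

Emit:
{"fn": "servo_tool", "kwargs": {
  "increments": [
    [0,14.2,2.1,0,0],
    [0,13.2,5.7,0,0],
    [0,11.2,8.9,0,0],
    [0,8.5,11.5,0,0],
    [0,5.3,13.4,0,0],
    [0,1.6,14.3,0,0],
    [0,-2.1,14.2,0,0],
    [0,-5.7,13.2,0,0],
    [0,-8.9,11.2,0,0],
    [0,-11.5,8.5,0,0],
    [0,-13.4,5.3,0,0],
    [0,-14.3,1.6,0,0]
  ]
}}

```text
t: 8.95
tool_pos: [0.5364, -0.1616, 0.1363]
tool_rot: [0.002, -3.138, -0.003]
contact_force: [-3.2, 3.3, 10.6]
opening: 0.0206
grip_force: 30.9
```

Emit:
{"fn": "servo_tool", "kwargs": {
  "increments": [
    [0,-14.2,-2.1,0,0],
    [0,-13.2,-5.7,0,0],
    [0,-11.2,-8.9,0,0],
    [0,-8.5,-11.5,0,0],
    [0,0,0,0,0],
    [0,0,0,0,0]
  ]
}}

```text
t: 9.7
tool_pos: [0.5855, -0.1911, 0.1364]
tool_rot: [-0.001, 3.139, -0.001]
contact_force: [4.4, 0.5, 3.7]
opening: 0.0208
grip_force: 30.5
```

```bash
python3 - <<'E'
from h import *
a=get_image('top')[:,:,::-1].copy();b=get_image('scene')[:,:,::-1].copy();print(get_obs()['contact_force'])
A=cv2.resize(a[200:270,235:355],(600,350),interpolation=cv2.INTER_CUBIC);B=cv2.resize(b[205:255,290:410],(600,250),interpolation=cv2.INTER_CUBIC)
cv2.imwrite('pics/c4.png',np.vstack([A,B]))
c=np.array([.5365,-.2168]);R=.055
P=lambda p:c*1000+55*np.array([np.cos(np.radians(p)),np.sin(np.radians(p))])
for p in range(29,-60,-5):d=P(p-5)-P(p);print(p,-d[0].round(1),d[1].round(1))
E
```

```text
[5.03887761 0.24836955 4.78511373]
29 -2.1 -4.3
24 -1.8 -4.5
19 -1.4 -4.6
14 -1.0 -4.7
9 -0.5 -4.8
4 -0.1 -4.8
-1 0.3 -4.8
-6 0.7 -4.7
-11 1.1 -4.7
-16 1.5 -4.6
-21 1.9 -4.4
-26 2.3 -4.2
-31 2.6 -4.0
-36 3.0 -3.8
-41 3.3 -3.5
-46 3.6 -3.2
-51 3.9 -2.9
-56 4.1 -2.5
```

View pics/c4.png

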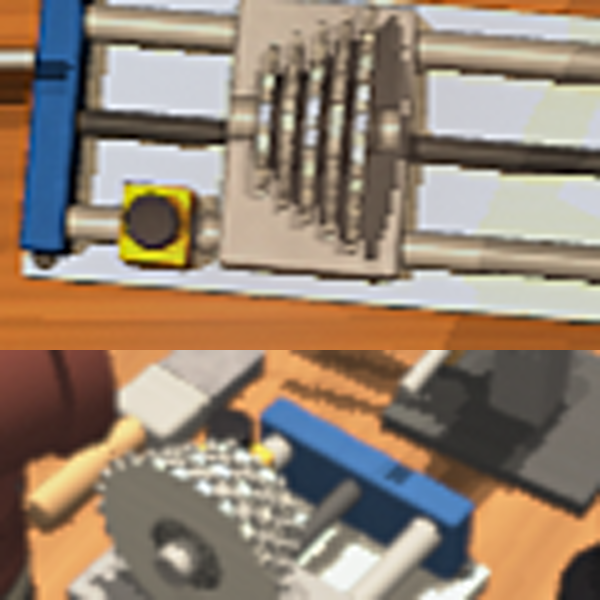

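The gap is now about 5.5 px (x 197 to 225 in the 5x crop), roughly 12 mm or 70°. I'll go 45° slowly, then check force in small steps.

Emit:
{"fn": "servo_tool", "kwargs": {
  "increments": [
    [0,-2.1,-4.3,0,0],
    [0,-1.8,-4.5,0,0],
    [0,-1.4,-4.6,0,0],
    [0,-1.0,-4.7,0,0],
    [0,-0.5,-4.8,0,0],
    [0,-0.1,-4.8,0,0],
    [0,0.3,-4.8,0,0],
    [0,0.7,-4.7,0,0],
    [0,1.1,-4.7,0,0]
  ]
}}

```text
t: 10.92
tool_pos: [0.5894, -0.2327, 0.1364]
tool_rot: [-0.001, 3.141, 0.0]
contact_force: [1.8, 1.4, 6.7]
opening: 0.0203
grip_force: 30.6
```

Emit:
{"fn": "servo_tool", "kwargs": {
  "increments": [
    [0,0.7,-2.3,0,0],
    [0,0.8,-2.3,0,0]
  ]
}}

```text
t: 11.18
tool_pos: [0.5877, -0.2374, 0.1364]
tool_rot: [-0.001, 3.141, -0.0]
contact_force: [1.2, -0.0, 6.5]
opening: 0.0205
grip_force: 30.6
```

Emit:
{"fn": "servo_tool", "kwargs": {
  "increments": [
    [0,0.9,-2.2,0,0],
    [0,1.0,-2.2,0,0]
  ]
}}

```text
t: 11.42
tool_pos: [0.5857, -0.2417, 0.1364]
tool_rot: [0.001, -3.142, 0.0]
contact_force: [1.3, 1.5, 6.5]
opening: 0.0204
grip_force: 30.7
```

Emit:
{"fn": "servo_tool", "kwargs": {
  "increments": [
    [0,0.7,-1.3,0,0],
    [0,0.7,-1.3,0,0]
  ]
}}

```text
t: 11.68
tool_pos: [0.5843, -0.2443, 0.1363]
tool_rot: [0.001, -3.141, -0.0]
contact_force: [1.0, 1.1, 7.4]
opening: 0.0207
grip_force: 30.7
```

Emit:
{"fn": "servo_tool", "kwargs": {
  "increments": [
    [0,0.8,-1.3,0,0],
    [0,0.8,-1.3,0,0]
  ]
}}

```text
t: 11.92
tool_pos: [0.5827, -0.2469, 0.1364]
tool_rot: [0.001, -3.142, 0.0]
contact_force: [1.5, 1.9, 8.2]
opening: 0.0208
grip_force: 30.7
```

Emit:
{"fn": "servo_tool", "kwargs": {
  "increments": [
    [0,0.8,-1.2,0,0]
  ]
}}

```text
t: 12.05
tool_pos: [0.5819, -0.2481, 0.1363]
tool_rot: [0.001, -3.141, -0.0]
contact_force: [1.6, 0.4, 7.2]
opening: 0.0205
grip_force: 30.7
```

Emit:
{"fn": "servo_tool", "kwargs": {
  "increments": [
    [0,0.8,-1.2,0,0]
  ]
}}

```text
t: 12.18
tool_pos: [0.5811, -0.2493, 0.1364]
tool_rot: [0.001, -3.141, -0.0]
contact_force: [1.2, 1.5, 7.0]
opening: 0.0203
grip_force: 30.7
```

Emit:
{"fn": "servo_tool", "kwargs": {
  "increments": [
    [0,0.9,-1.2,0,0]
  ]
}}

```text
t: 12.3
tool_pos: [0.5801, -0.2505, 0.1363]
tool_rot: [0.001, -3.141, -0.0]
contact_force: [2.0, 1.2, 5.9]
opening: 0.0203
grip_force: 30.7
```

Emit:
{"fn": "servo_tool", "kwargs": {
  "increments": [
    [0,0.9,-1.1,0,0]
  ]
}}

```text
t: 12.42
tool_pos: [0.5793, -0.2516, 0.1364]
tool_rot: [0.001, -3.141, -0.0]
contact_force: [1.3, 1.5, 7.3]
opening: 0.0202
grip_force: 30.7
```

Emit:
{"fn": "servo_tool", "kwargs": {
  "increments": [
    [0,0.9,-1.1,0,0]
  ]
}}

```text
t: 12.55
tool_pos: [0.5783, -0.2526, 0.1363]
tool_rot: [0.001, -3.141, -0.0]
contact_force: [0.9, 2.5, 7.6]
opening: 0.0201
grip_force: 30.7
```

```bash
python3 - <<'E'
from h import *
a=get_image('top')[:,:,::-1].copy();print(get_obs()['contact_force'],get_obs()['tool_pos'])
cv2.imwrite('pics/c5.png',cv2.resize(a[222:262,245:305],(600,400),interpolation=cv2.INTER_CUBIC))
E
```

```text
[1.23312935 0.13353716 6.95712186] [ 0.5782425  -0.25274976  0.13637096]
```

View pics/c5.png

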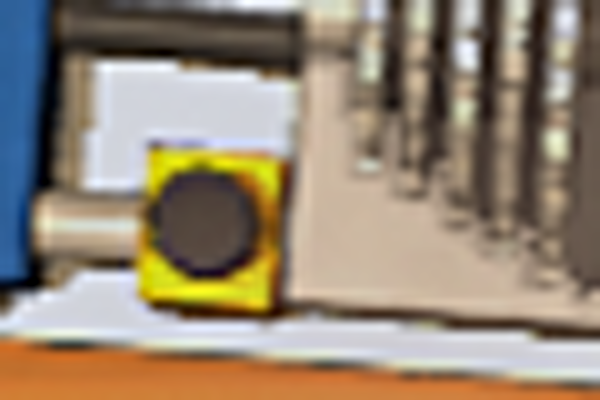

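The picture shows the stop's right edge (x≈285) almost at the carriage front (x≈292), so the gap is under 2 mm. I'll keep creeping.

Emit:
{"fn": "servo_tool", "kwargs": {
  "increments": [
    [0,0.9,-1.1,0,0]
  ]
}}

```text
t: 12.72
tool_pos: [0.5774, -0.2537, 0.1364]
tool_rot: [0.001, -3.141, -0.0]
contact_force: [0.8, 1.8, 7.3]
opening: 0.02
grip_force: 30.7
```

Emit:
{"fn": "servo_tool", "kwargs": {
  "increments": [
    [0,1.0,-1.0,0,0]
  ]
}}

```text
t: 12.85
tool_pos: [0.5764, -0.2547, 0.1363]
tool_rot: [0.001, -3.141, -0.0]
contact_force: [0.1, 1.2, 8.1]
opening: 0.0204
grip_force: 30.7
```

Emit:
{"fn": "servo_tool", "kwargs": {
  "increments": [
    [0,1.0,-1.0,0,0]
  ]
}}

```text
t: 12.98
tool_pos: [0.5755, -0.2557, 0.1363]
tool_rot: [0.001, -3.141, -0.0]
contact_force: [1.0, 2.4, 7.7]
opening: 0.0208
grip_force: 30.7
```

Emit:
{"fn": "servo_tool", "kwargs": {
  "increments": [
    [0,1.0,-1.0,0,0]
  ]
}}

```text
t: 13.1
tool_pos: [0.5751, -0.2561, 0.1363]
tool_rot: [-0.001, 3.14, 0.002]
contact_force: [4.3, 4.5, 6.8]
opening: 0.0201
grip_force: 30.6
```

Emit:
{"fn": "servo_tool", "kwargs": {
  "increments": [
    [0,0.3,-0.3,0,0],
    [0,0,0,0,0]
  ]
}}

```text
t: 13.35
tool_pos: [0.575, -0.2561, 0.1364]
tool_rot: [-0.001, 3.14, 0.003]
contact_force: [4.2, 3.5, 6.1]
opening: 0.0203
grip_force: 30.6
```

Emit:
{"fn": "servo_tool", "kwargs": {
  "increments": [
    [0,0.5,-0.5,0,0],
    [0,0,0,0,0]
  ]
}}

```text
t: 13.6
tool_pos: [0.5748, -0.2563, 0.1364]
tool_rot: [-0.002, 3.139, 0.004]
contact_force: [5.7, 4.6, 6.8]
opening: 0.0203
grip_force: 30.6
```

The position has stalled and the force is rising, so the carriage is touching at about 7 N. I'll relax the push, open and lift clear.

Emit:
{"fn": "servo_tool", "kwargs": {
  "increments": [
    [0,-0.6,0.6,0,0],
    [0.5,0,0,0,0],
    [0.5,0,0,0,0],
    [0.5,0,0,0,0],
    [0.5,0,0,-15,0],
    [0.5,0,0,-25,0],
    [0.5,0,0,-30,0],
    [0.5,0,0,-30,0],
    [0.5,0,0,0,0],
    [0.5,0,0,0,0]
  ]
}}

```text
t: 14.85
tool_pos: [0.5739, -0.2571, 0.2349]
tool_rot: [0.001, -3.141, -0.0]
contact_force: [0.2, -0.9, -0.7]
opening: 0.0428
grip_force: 0.0
```

```bash
python3 - <<'E'
from h import *
o=get_obs();print(o['tool_pos'],o['contact_force'])
a=get_image('top')[:,:,::-1].copy();b=get_image('scene')[:,:,::-1].copy()
cv2.imwrite('pics/top2.png',a);cv2.imwrite('pics/scene2.png',b)
A=cv2.resize(a[222:262,245:305],(600,400),interpolation=cv2.INTER_CUBIC)
cv2.imwrite('pics/c6.png',A)
h=cv2.cvtColor(a,cv2.COLOR_BGR2HSV)
# yellow stop extent before/now
for f in('pics/top0.png','pics/top2.png'):
    h=cv2.cvtColor(cv2.imread(f),cv2.COLOR_BGR2HSV)[232:256,250:282];m=cv2.inRange(h,(20,120,70),(36,255,255));x=np.where(m.any(0))[0];print(f,x.min()+250,x.max()+250,np.where(m)[1].mean()+250)
E
```

```text
[ 0.57389535 -0.25707803  0.23486415] [ 0.17708856 -0.85031946 -0.74627194]
pics/top0.png 258 272 264.98936170212767
pics/top2.png 258 272 265.020202020202
```

View pics/c6.png

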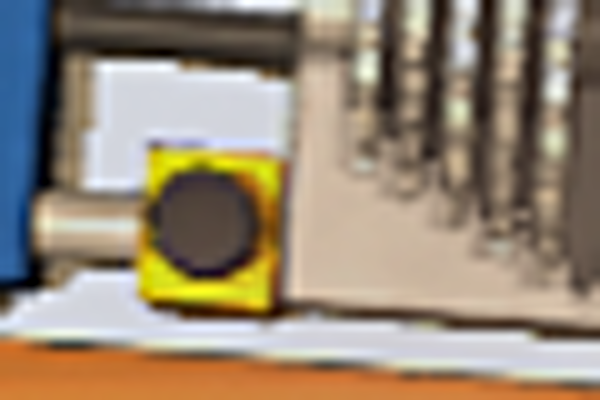

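The carriage is touching the stop, and the stop's pixel extent is unchanged (258–272). Now over the gun's squeeze point, estimated at (0.505, 0.2705, 0.115).

Emit:
{"fn": "servo_tool", "kwargs": {
  "increments": [
    [1,6.3,48,0,0],
    [1,6.3,48,0,0],
    [1,6.3,48,0,0],
    [1,6.3,48,0,0],
    [1,6.3,48,0,0],
    [1,6.3,48,0,0],
    [1,6.3,48,0,0],
    [1,6.3,48,0,0],
    [1,6.3,48,0,0],
    [1,6.3,48,0,0],
    [1,6,47.5,0,0],
    [1,0,0,0,0]
  ]
}}

```text
t: 16.45
tool_pos: [0.5034, 0.2725, 0.2336]
tool_rot: [0.008, -3.139, 0.001]
contact_force: [1.0, -0.5, 0.0]
opening: 0.0852
grip_force: 0.0
```

Emit:
{"fn": "servo_tool", "kwargs": {
  "increments": [
    [1,0,0,0,0],
    [1,0,0,0,0]
  ]
}}

```text
t: 16.7
tool_pos: [0.5049, 0.2691, 0.2348]
tool_rot: [-0.001, -3.141, 0.001]
contact_force: [-0.2, 0.1, -1.1]
opening: 0.0852
grip_force: 0.0
```

```bash
python3 - <<'E'
from h import *
np.set_printoptions(precision=4,suppress=True)
o=get_obs();print(o['tool_pos'])
im=get_image('wrist')[:,:,::-1].copy()
c=get_calibration('wrist')
h=cv2.cvtColor(im,cv2.COLOR_BGR2HSV)
for n,lo,hi in(('green',(45,90,25),(85,255,255)),('orange',(8,200,110),(14,255,255))):
    m=cv2.inRange(h,lo,hi);r=cv2.connectedComponentsWithStats(m)
    for i in range(1,r[0]):
        if r[2][i][4]>150:
            x,y,w,hh,_=r[2][i];print(n,r[2][i],wz((x,y),o,.124),wz((x+w,y+hh),o,.124))
# predicted points
R=Ro.from_rotvec(o['tool_rot']).as_matrix();M=c['mount']
for X in((.505,.2705,.128),(.505,.288,.128),(.505,.262,.128),(.505,.2415,.124)):
    v=np.linalg.inv(M)@np.r_[R.T@(np.array(X)-o['tool_pos']),1];u=(int(c['fx']*v[0]/v[2]+c['cx']),int(c['fy']*v[1]/v[2]+c['cy']));print(X,u);cv2.circle(im,u,3,(255,0,255),1)
cv2.imwrite('pics/w2.png',im)
E
```

```text
[0.5049 0.2691 0.2348]
green [312 176  34  11 226] [0.4583 0.2671 0.124 ] [0.4657 0.2902 0.124 ]
green [ 241  283  121   68 4660] [0.5375 0.214  0.124 ] [0.597  0.3064 0.124 ]
orange [290 256  18  46 371] [0.516  0.2509 0.124 ] [0.5533 0.2637 0.124 ]
(0.505, 0.2705, 0.128) (317, 243)
(0.505, 0.288, 0.128) (341, 243)
(0.505, 0.262, 0.128) (304, 243)
(0.505, 0.2415, 0.124) (276, 241)
```

View pics/w2.png

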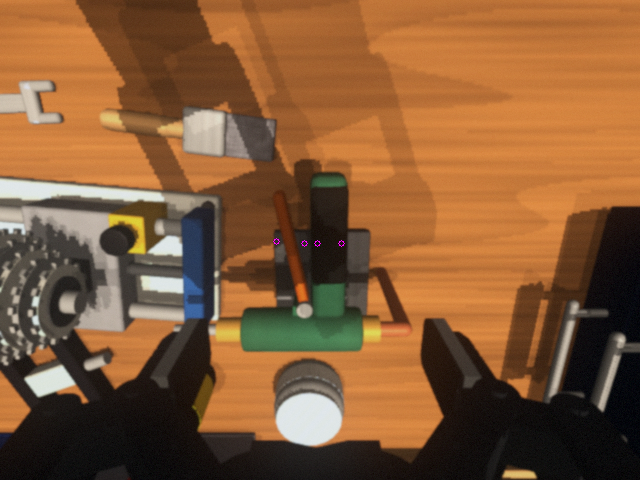

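The wrist view shows the grip at px 311–348 and the trigger front at about 283 on row 243. That is about 4 mm further +y than predicted and still well inside the 85 mm opening. I'll shift +3 mm and descend.

Emit:
{"fn": "servo_tool", "kwargs": {
  "increments": [
    [1,0,3,25,0],
    [1,0,0,30,0],
    [1,0,0,30,0],
    [1,0,0,30,0],
    [1,0,0,25,0],
    [1,0,0,0,0],
    [1,0,0,0,0]
  ]
}}

```text
t: 17.62
tool_pos: [0.5057, 0.273, 0.0965]
tool_rot: [0.0, 3.14, 0.001]
contact_force: [0.3, -0.2, -0.1]
opening: 0.0854
grip_force: 0.0
```

Emit:
{"fn": "servo_tool", "kwargs": {
  "increments": [
    [0.3,0,0,0,0],
    [0.3,0,0,0,0],
    [0.3,0,0,0,0],
    [0.3,0,0,0,0],
    [0.3,0,0,0,0],
    [0.3,0,0,0,0]
  ],
  "force": 30
}}

```text
t: 18.38
tool_pos: [0.5055, 0.274, 0.0969]
tool_rot: [-0.001, 3.14, 0.002]
contact_force: [-1.6, 0.5, 4.7]
opening: 0.0339
grip_force: 33.7
```

Opening is 34 mm at 34 N, so the trigger is fully squeezed. I'll hold it for 1.5 s.

Emit:
{"fn": "servo_tool", "kwargs": {
  "increments": [
    [0.3,0,0,0,0],
    [0.3,0,0,0,0],
    [0.3,0,0,0,0],
    [0.3,0,0,0,0],
    [0.3,0,0,0,0],
    [0.3,0,0,0,0],
    [0.3,0,0,0,0],
    [0.3,0,0,0,0],
    [0.3,0,0,0,0],
    [0.3,0,0,0,0],
    [0.3,0,0,0,0],
    [0.3,0,0,0,0]
  ]
}}

```text
t: 19.88
tool_pos: [0.5055, 0.274, 0.0969]
tool_rot: [-0.001, 3.14, 0.002]
contact_force: [-1.4, 0.5, 6.1]
opening: 0.0341
grip_force: 33.7
```

Emit:
{"fn": "servo_tool", "kwargs": {
  "increments": [
    [1,0,0,0,0],
    [1,0,0,0,0],
    [1,0,0,0,0],
    [1,0,0,0,0],
    [1,0,0,0,0],
    [1,0,0,-30,0],
    [1,0,0,-40,0],
    [1,0,0,-40,0],
    [1,0,0,-30,0],
    [1,0,0,0,0],
    [1,0,0,0,0]
  ]
}}

```text
t: 21.25
tool_pos: [0.5043, 0.2731, 0.234]
tool_rot: [0.001, -3.14, 0.001]
contact_force: [0.2, -0.3, 0.1]
opening: 0.0853
grip_force: 0.0
```

```bash
python3 - <<'E'
from h import *
o=get_obs();print(o['t'],o['tool_pos'],o['contact_force'],o['opening'])
im=get_image('wrist')[:,:,::-1];h=cv2.cvtColor(im,cv2.COLOR_BGR2HSV)
r=cv2.connectedComponentsWithStats(cv2.inRange(h,(8,200,110),(14,255,255)))
print([list(s) for s in r[2][1:] if s[4]>150])
a=get_image('top')[:,:,::-1];b=get_image('scene')[:,:,::-1]
h=cv2.cvtColor(np.ascontiguousarray(a),cv2.COLOR_BGR2HSV)[232:256,250:282];m=cv2.inRange(h,(20,120,70),(36,255,255));print('stop',m.any(0).nonzero()[0][[0,-1]]+250 if m.any() else 'hidden')
p=cv2.imread('pics/top2.png');d=np.abs(a.astype(int)-p).max(2)
print('slide change since touching',(d[195:262,290:345]>40).mean())
p=cv2.imread('pics/top0.png');d=np.abs(a.astype(int)-p).max(2)
for n,(x0,y0,x1,y1) in dict(spanner=(303,280,380,305),brush=(212,268,287,295),ring=(395,282,455,342),pedal=(302,130,358,193),driver=(358,172,445,188),bottle=(245,136,280,172),tin=(180,130,220,170)).items(): print(n,(d[y0:y1,x0:x1]>40).mean().round(3))
E
```

```text
21.25 [0.50428551 0.27309383 0.2339537 ] [ 0.15465448 -0.30234129  0.06002188] 0.08528150482153546
[[np.int32(285), np.int32(257), np.int32(18), np.int32(46), np.int32(355)]]
stop [258 272]
slide change since touching 0.0
spanner 0.0
brush 0.375
ring 0.0
pedal 0.0
driver 0.0
bottle 0.0
tin 0.0
```

The trigger has sprung back, the stop and carriage are unchanged, and the brush difference is only the arm over it (the fingers never came below 90 mm). Handing in.

```bash
python3 -c "from station import *;print(finish_job())"
```

```text
the job is handed in; nothing more can be done
None
```

The carriage is wound up to the yellow stop, which did not move, and the trigger was held fully squeezed for about 1.5 s and sprang back. Every bystander except the brush checked as unmoved; the arm hid the brush, though the gripper stayed about 90 mm above the bench. The job was handed in at about 21 s.

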